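Unlock and arm the binding release tester

ROBOT

A 6-joint arm with a two-finger parallel gripper is mounted at the origin on the work surface. World frame = base frame: x ahead of the robot, y to its left, z up, the work surface at z = 0. Lengths are in m, angles in rad, forces in N, time in s.
With the tool pointing down it reaches from about 0.35 to 0.85 m from the base axis. Payload 8.1 kg.
Tool frame: the origin (TCP) lies on the mounting face of the last link; the fingertips stand 186 mm ahead of it and the grasp point (between the pads) lies 167 mm ahead of it; z points along the fingers, y is the line along which they close (so a half turn about z gives the same grasp; the last joint's range is limited). The gripper opens to 93 mm and grips with 3 to 60 N. Pads are 15 mm wide; open, the fingers measure 128 mm over their backs; the gripper's body (75 mm by 188 mm) begins 65 mm behind the grasp point.
Start: joints at [-1.211, 0.13, 1.488, -0, 1.523, -0.085], TCP at [0.258, -0.542, 0.405] pointing down, gripper open.
Joint ranges: [-2.96, 2.96], [-0.89, 2.26], [0.02, 2.5], [-1.34, 4.48], [0, 2.73], [-2.66, 2.66]. Speed limits (rad/s): [2.39, 2.39, 2.79, 3.14, 3.14, 3.14].

INTERFACE

Orientations are given as a rotation vector (axis times angle).
In Python, from plant import read_state, read_camera, camera_params, close_job gives the robot as it stands. The module is installed in compiled form; this text tells all that it offers.
- The arm moves only by the tool servo_tool, never from a script. Its argument "increments" is a list of rows, each an object with "slide": the shift along the tool's x, y, z in mm, a list of three; "dr": the turn, a rotation vector about the tool's x, y, z in rad, a list of three; "jaw": the closure, from 0 (fully open) to 1 (shut). In form: [{"slide": [x, y, z], "dr": [ax, ay, az], "jaw": jaw}, ...]. A call has 1 to 20 rows; each row is the pose to reach, as a shift and turn from the pose commanded when the call began, along the tool's axes at that moment; what a row does not reach only later rows make up. A row lasts 1/10 s, in which the tool goes at most 50 mm and 8.59 degrees, less where a joint would pass 70% of its speed; a pose out of reach is approached as far as the arm can. A call with a gripper value outside its range is refused whole. The fingers move at their own pace and stop on an object; "force" is the grip in N (left out, the last holds). Time passes only in rows, so rows that repeat a pose let the fingers close. It gives the time, the measured TCP pose, the force, the opening and the grip force at its end, in the units of the state.
- read_state(): the state, without advancing time (a new reading comes with each control period).
- read_camera(name): name is "scene" or "side" or "wrist"; returns (picture, depth): 420x560x3 uint8, red, green, blue; 420x560 float32, m along the optical axis (not along the pixel's ray), 0 where there is no reading.
- camera_params(name): a dict with "fx", "fy", "cx", "cy" (pixels), "rvec" (rotation vector, rad) and "tvec" (3), from world to camera coordinates, as OpenCV has them. Camera axes: x right, y down, z forward; pixel columns grow to the right and rows downward; lengths in m; the calibration is good to about 2 mm. The wrist camera is an equidistant fisheye: a pixel r from the principal point sees the ray r / f radians off the axis. A picture is of the moment at which its call begins: read the wrist's pose just before it. camera_params takes no time and is no camera call; for the wrist camera it gives the pose at the moment of the call.
- close_job(): hands the job in; it is judged then, once.
The state is a dict: "t": time; "q": joint angles; "dq": joint speeds; "joint_torque": joint torques, N m; "tool_pos": TCP position; "orientation": TCP orientation; "force": force on the tool from outside, world axes, zero at the start; "wrist_torque": the same for the moment, N m; "opening": finger opening in m; "gripper_force": force on a finger pad.
Only numpy, scipy, OpenCV 4.12 (cv2) and the standard library are available. Lean on these libraries where they do the work, as an engineer would, in place of code of your own. Each camera call takes 0.05 s, during which the arm holds its last target. There are 200 camera calls.

TASK

Get the orange release tester ready: push both of its small transport-lock slides fully across to the far side, then push the wide arming slide fully across to the left. A gate inside holds one of the two lock slides until the other has been thrown, and you can only feel which: never lean hard on a slide that will not go. Leave the other things on the bench where they are.

Things in the scene. Friction and masses are not known exactly. Their poses are not given: they have to be found in the camera images.
- head: The release-tester head, fixed to the bench: a squat orange box, 230 mm (its x) by 300 mm (its y) by 80 mm high, steel spindle on its far (+x) face. Origin: centre of its underside; x points away from the operator side, y to the left, z up.
- plate (a point): Top face of the flat, rigid aluminium plate, 82 mm above the bench, over the head's centre; axes as the head's. The plate spans x -90 to +60 mm, y -125 to +125 mm. Three grey slides lie flush in dark slots in it; only a ridge stands up from each, 6 mm thick along its travel, 8 mm high, upright faces.
- left_ridge (a point): Centre of the top of the ridge of the left lock slide (moves with it). Ridge 20 mm wide across the travel. At the start it is 35 mm to the near side (-x) and 75 mm to the left (+y) of the head's centre. It is to be pushed along the head's +x.
- right_ridge (a point): The same for the right lock slide, 35 mm to the near side (-x) and 75 mm to the right (-y) of the head's centre at the start; also pushed along the head's +x. Looks just like the left one.
- main_ridge (a point): Centre of the top of the ridge of the arming slide: 30 mm wide, 18 mm to the far side (+x) of the head's centre and midway between its sides at the start. Its ridge runs along the head's x; it is to be pushed along the head's +y (left). Blocked until both lock slides are across.
- left_travel (a joint): Travel of the left lock slide: 0 as found, 0.012 m fully across, at a stop. All three slides have an over-centre detent: pushing takes up to about 9 N to start it; past half-way the slide snaps on by itself; let go before half-way it snaps back. A blocked slide gives 1 mm, then stiffens and stops (within 4 mm).
- right_travel (a joint): Travel of the right lock slide: 0 as found, 0.012 m fully across, at a stop; same detent. A hidden gate blocks either this one or the left one until the other is across.
- main_travel (a joint): Travel of the arming slide: 0 as found, 0.012 m fully across, at a stop; same detent.
- toe_wing_1: Bystander lying on the orange far rim of the head, beyond the plate: white toe wing, about 75 by 30 by 18 mm. Origin: underside.
- toe_wing_2: Bystander: the other white toe wing, on the bench to the right of the head. Origin: underside.
- hex_case: Bystander: black case of steel hex keys, 70 by 110 by 26 mm, on the bench to the left of the head. Origin: underside.
- depth_gauge: Bystander: chrome depth gauge, 155 by 70 by 15 mm, lying on the bench to the right of the head. Origin: underside.
- driver: Bystander: screwdriver lying on the bench to the left of the head.
- left: The left lock slide itself; origin below its ridge at the plate's level, axes as the head's. Pressing it with more than 35 N in any direction counts as forcing it.
- right: The right lock slide itself; origin below its ridge at the plate's level, axes as the head's. Pressing it with more than 35 N in any direction counts as forcing it.
- main: The arming slide itself; origin below its ridge at the plate's level, axes as the head's. Pressing it with more than 35 N in any direction counts as forcing it.

How it is judged:
By the outcome, as a careful person would: the job done as asked, in the order asked, and still so for the second after the job is handed in, with the robot touching nothing.
It also fails if it takes over 72 s, if anything falls off the work surface, if the arm or the gripper's body presses on something with over 40 N, if the wrist force passes 120 N, or if a joint passes its speed limit or range.

## Working session

There is one attempt and no reset: what is moved stays moved. The work goes in short steps, Python scripts to look and compute and a tool call to move; the robot and the scene stay as the last step left them, time stands still between calls to the robot, and variables do not carry over. Pictures are saved under pics/ and viewed, at most 10 in all, crops included, and the job is handed in when it is done.

Besides the shell and the picture viewer there is one more tool, called as name(argument=value, ...) on one line, values as JSON. servo_tool: Moves the arm, as the interface text tells. Its arguments: {"type":"object","properties":{"increments":{"type":"array"},"force":{"type":"number"}},"required":["increments"]}

```bash
mkdir -p pics; cat > h.py <<'E'
import numpy as np, cv2
from plant import *
def ray(name,u,v,P=None):
    P=P or camera_params(name)
    R=cv2.Rodrigues(np.array(P["rvec"],float))[0]; t=np.array(P["tvec"],float)
    x=(u-P["cx"])/P["fx"]; y=(v-P["cy"])/P["fy"]
    if name=="wrist":
        r=np.hypot(x,y); s=np.sin(r)/r if r>1e-9 else 1; d=np.array([x*s,y*s,np.cos(r)])
    else: d=np.array([x,y,1.])
    return -R.T@t, R.T@d
def onplane(name,u,v,z,P=None):
    o,d=ray(name,u,v,P); return o+d*(z-o[2])/d[2]
def cloud(name,dep,P=None):
    P=P or camera_params(name); R=cv2.Rodrigues(np.array(P["rvec"],float))[0]; t=np.array(P["tvec"],float)
    v,u=np.mgrid[:dep.shape[0],:dep.shape[1]]; x=(u-P["cx"])/P["fx"]; y=(v-P["cy"])/P["fy"]
    if name=="wrist":
        r=np.hypot(x,y)+1e-9; x,y=x/r*np.tan(r),y/r*np.tan(r)
    c=np.stack([x*dep,y*dep,dep],-1); return (c-t)@R
def tri(a,b):
    (o1,d1),(o2,d2)=a,b; A=np.stack([d1,-d2],1); s=np.linalg.lstsq(A,o2-o1,rcond=None)[0]
    p,q=o1+s[0]*d1,o2+s[1]*d2; return (p+q)/2,np.linalg.norm(p-q)
E
python3 - <<'E'
from h import *
ims=[]
s=read_state(); print(s)
for n in ("scene","side","wrist"):
    im,d=read_camera(n); np.savez(f"{n}.npz",im=im,d=d); ims.append(im)
    cv2.imwrite(f"pics/{n}0.png",im[...,::-1])
    P=camera_params(n);o,dd=ray(n,P["cx"],P["cy"]);print(n,P["fx"],o.round(3),dd.round(3))
    hsv=cv2.cvtColor(im,cv2.COLOR_RGB2HSV); m=(hsv[...,0]>4)&(hsv[...,0]<20)&(hsv[...,1]>150)&(hsv[...,2]>80)
    if n!="wrist":
        c=cloud(n,d)[m&(d>0)]; print(m.sum(),np.percentile(c,[1,50,99],axis=0).round(3))
        t=c[np.abs(c[:,2]-.08)<.006]; print("top",cv2.minAreaRect(t[:,:2].astype(np.float32)*1000),np.median(t[:,2]))
E
```

```text
{'t': 0.0, 'q': array([-1.21140327e+00,  1.31149878e-01,  1.48924019e+00, -2.07534060e-05,
        1.52300867e+00, -8.53980400e-02]), 'dq': array([ 0.00050603,  0.00040326, -0.00101037, -0.00109911,  0.00100366,
        0.00050741]), 'joint_torque': array([ 1.09806719e-03, -5.59842718e+01, -4.91751659e+01,  7.70762167e-02,
        3.58129630e-02, -1.19093434e-04]), 'tool_pos': array([ 0.25810087, -0.54140338,  0.40371535]), 'orientation': array([-3.06247839e+00, -6.92538592e-01,  4.19463227e-04]), 'force': array([ 0.07593475,  0.02136414, -0.29779571]), 'wrist_torque': array([-0.03353475,  0.0094088 , -0.00123417]), 'gripper_force': 0.0, 'opening': 0.093264394910478}
scene 401.7821342585846 [1.2   0.034 0.683] [-0.731  0.015 -0.682]
6395 [[ 0.399 -0.092  0.014]
 [ 0.643  0.062  0.078]
 [ 0.66   0.205  0.082]]
top ((533.0975341796875, 309.5314636230469), (235.3993682861328, 808.6928100585938), 2.1945364475250244) 0.07928500909943753
side 394.4431398785075 [ 0.52  -0.565  0.758] [ 0.033  0.665 -0.746]
5589 [[ 0.43  -0.096  0.014]
 [ 0.567 -0.07   0.078]
 [ 0.655  0.2    0.081]]
top ((541.8408813476562, 55.077919006347656), (227.72218322753906, 302.067626953125), 0.9671818017959595) 0.07863628856001031
wrist 325.19226210127806 [ 0.325 -0.509  0.384] [-0.243 -0.115 -0.963]
```

View pics/scene0.png

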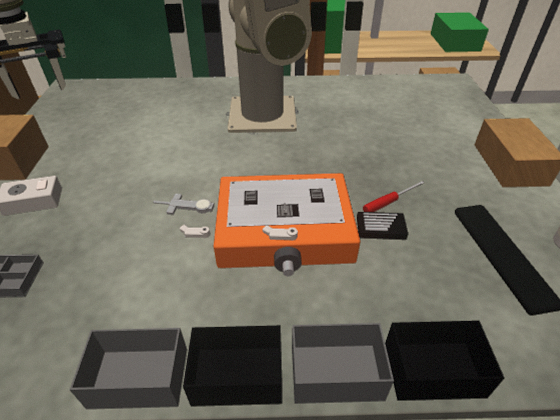

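View pics/side0.png

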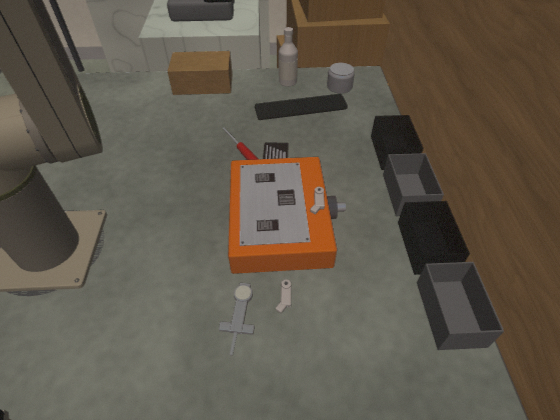

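The scene view shows the orange head at about px (287,215), with lock ridges at (250,197) and (317,194) and the main ridge at (287,210). One toe wing lies on the far rim at (280,232). The side view agrees, with slides at (265,178), (267,226) and (286,198). The head centre is near (0.542, 0.055) with a yaw of about 1°. I'll move above it with the jaw shut and look with the wrist camera.

servo_tool(increments=[{"slide": [25,-24,0],"dr": [0,0,0.1],"jaw": 1},{"slide": [457,-442,0],"dr": [0,0,0.428],"jaw": 1},{"slide": [457,-442,0],"dr": [0,0,0.428],"jaw": 1},{"slide": [457,-442,0],"dr": [0,0,0.428],"jaw": 1},{"slide": [457,-442,0],"dr": [0,0,0.428],"jaw": 1},{"slide": [457,-442,0],"dr": [0,0,0.428],"jaw": 1},{"slide": [457,-442,0],"dr": [0,0,0.428],"jaw": 1},{"slide": [457,-442,0],"dr": [0,0,0.428],"jaw": 1},{"slide": [457,-442,0],"dr": [0,0,0.428],"jaw": 1},{"slide": [457,-442,0],"dr": [0,0,0.428],"jaw": 1},{"slide": [457,-442,0],"dr": [0,0,0.428],"jaw": 1},{"slide": [457,-442,0],"dr": [0,0,0.428],"jaw": 1},{"slide": [457,-442,0],"dr": [0,0,0.428],"jaw": 1},{"slide": [457,-442,0],"dr": [0,0,0.428],"jaw": 1},{"slide": [457,-442,0],"dr": [0,0,0.428],"jaw": 1},{"slide": [457,-442,0],"dr": [0,0,0.428],"jaw": 1},{"slide": [457,-442,0],"dr": [0,0,0.428],"jaw": 1},{"slide": [457,-442,0],"dr": [0,0,0.428],"jaw": 1}], force=20)

```text
t: 1.95
tool_pos: [0.4804, 0.0527, 0.4048]
orientation: [3.141, 0.023, 0.0]
force: [0.1, -0.7, 0.2]
opening: 0.0007
gripper_force: 0.0
```

```bash
python3 - <<'E'
from h import *
s=read_state(); P=camera_params("wrist"); print(s["tool_pos"],s["orientation"],s["force"],s["opening"])
im,d=read_camera("wrist"); np.savez("w1.npz",im=im,d=d); import pickle; pickle.dump(P,open("w1.pkl","wb"))
cv2.imwrite("pics/w1.png",cv2.resize(im[...,::-1],None,fx=1.42,fy=1.42))
c=cloud("wrist",d,P); print(np.median(c[200:220,270:290].reshape(-1,3),axis=0))
E
```

```text
[0.48039785 0.05270725 0.40483562] [3.14135928e+00 2.27679659e-02 3.58814766e-04] [ 0.11311967 -0.71938394  0.20301789] 0.0006759560373120732
[0.46212971 0.06088157 0.08241724]
```

View pics/w1.png

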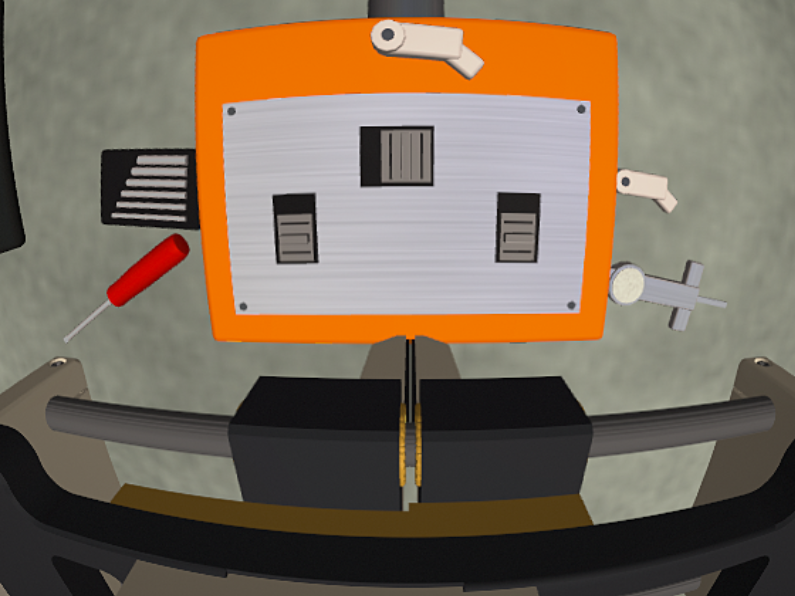

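The wrist view shows the plate's screws at px (231,111), (581,109), (243,306) and (571,305). The lock slides are at (295,238) and (517,238), and the arming slide is at (405,156). The picture is scaled by 1.42.

```bash
python3 - <<'E'
from h import *; import pickle
P=pickle.load(open("w1.pkl","rb")); z=np.load("w1.npz"); im,d=z["im"],z["d"]
c=cloud("wrist",d,P)
S=[onplane("wrist",u/1.42,v/1.42,.082,P)[:2] for u,v in((231,111),(581,109),(243,306),(571,305))]
print(np.round(S,4),np.mean(S,0).round(4))
hsv=cv2.cvtColor(im,cv2.COLOR_RGB2HSV)
m=((hsv[...,0]>4)&(hsv[...,0]<20)&(hsv[...,1]>200)&(abs(c[...,2]-.08)<.004)&(c[...,0]>.42)); t=c[m]
print("orange",cv2.minAreaRect(t[:,:2].astype(np.float32)*1000),np.median(t[:,2]))
pl=c[(hsv[...,1]<40)&(hsv[...,2]>150)&(abs(c[...,2]-.082)<.006)&(c[...,0]<.6)&(abs(c[...,1]-.055)<.125)]; zp=np.median(pl[:,2]); print("plate z",zp)
m=(c[...,2]>zp+.005)&(c[...,2]<zp+.012)&(abs(c[...,1]-.055)<.115)&(c[...,0]>.46)&(c[...,0]<.6)
n,l,st,ce=cv2.connectedComponentsWithStats(m.astype(np.uint8))
for i in range(1,n):
    if st[i,4]>15:
        q=c[l==i]; print(st[i],cv2.minAreaRect(q[:,:2].astype(np.float32)*1000),q[:,2].mean().round(4), onplane("wrist",*ce[i],.09,P).round(4))
# second view check: depth in side camera
zs=np.load("side.npz"); cs=cloud("side",zs["d"])
m=(cs[...,2]>.0865)&(cs[...,2]<.094)&(abs(cs[...,1]-.055)<.115)&(cs[...,0]>.46)&(cs[...,0]<.6)
n,l,st,ce=cv2.connectedComponentsWithStats(m.astype(np.uint8))
for i in range(1,n):
    if st[i,4]>5: print("side",cs[l==i].mean(0).round(4),st[i,4])
E
```

```text
[[ 0.5914  0.1755]
 [ 0.5958 -0.061 ]
 [ 0.4534  0.1727]
 [ 0.4577 -0.0636]] [0.5246 0.0559]
orange ((540.379150390625, 56.5294189453125), (227.73338317871094, 297.2568359375), 1.2504229545593262) 0.08027828413074876
plate z 0.08236932548983922
[282  93   7  34 213] ((557.7137451171875, 57.1290283203125), (30.002803802490234, 5.391730785369873), 0.86661696434021) 0.0904 [0.5582 0.0568 0.09  ]
[196 165  21   8 139] ((503.6324462890625, 130.77098083496094), (6.552887916564941, 19.90597152709961), 2.84380841255188) 0.0902 [0.5036 0.1304 0.09  ]
[355 164  22   7 142] ((506.7703857421875, -19.191577911376953), (5.892179489135742, 20.26369285583496), 1.392135500907898) 0.0901 [ 0.5067 -0.0187  0.09  ]
side [0.5059 0.1286 0.0886] 14
side [0.5583 0.0556 0.0884] 34
side [ 0.5094 -0.0223  0.0889] 16
```

Ridges, in mm: left (503.6,130.5), right (506.8,-19), main (558,57), with tops at 90 and a yaw of about 1.1°. Next I approach behind the left lock ridge.

servo_tool(increments=[{"slide": [3,-38,30],"dr": [0,0,-0.005],"jaw": 1},{"slide": [7,-77,60],"dr": [0,0,-0.005],"jaw": 1},{"slide": [7,-77,90],"dr": [0,0,-0.005],"jaw": 1},{"slide": [7,-77,110],"dr": [0,0,-0.005],"jaw": 1},{"slide": [7,-77,124],"dr": [0,0,-0.005],"jaw": 1},{"slide": [7,-77,126],"dr": [0,0,-0.005],"jaw": 1},{"slide": [7,-77,126],"dr": [0,0,-0.005],"jaw": 1},{"slide": [7,-77,126],"dr": [0,0,-0.005],"jaw": 1}])

```text
t: 2.8
tool_pos: [0.487, 0.1308, 0.2803]
orientation: [-3.141, -0.033, -0.004]
force: [0.0, -0.0, 0.6]
opening: 0.0004
gripper_force: 0.0
```

```bash
python3 - <<'E'
from h import *
s=read_state(); print(s["tool_pos"],s["orientation"],s["force"])
im,d=read_camera("wrist"); cv2.imwrite("pics/w2.png",cv2.resize(im[...,::-1][100:400,130:530],None,fx=2,fy=2))
E
```

```text
[0.48695474 0.13084101 0.28025485] [-3.14102682 -0.03305535 -0.00364591] [ 0.02329743 -0.02888478  0.58078755]
```

View pics/w2.png

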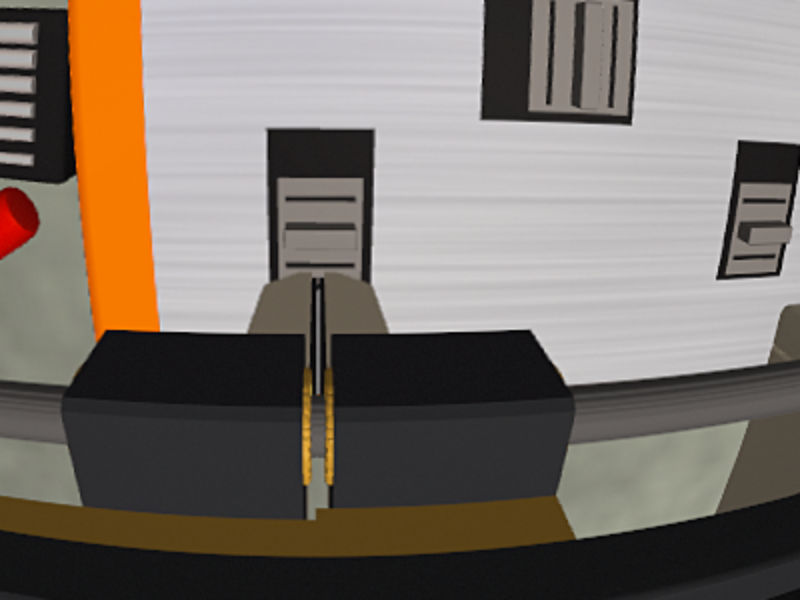

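The closed fingers, at (318,290) in the crop, sit centred just behind the left ridge at (320,237). I'll lower 9 mm and creep forward.

servo_tool(increments=[{"slide": [0,0,4],"dr": [0,0,0],"jaw": 1},{"slide": [0,0,8],"dr": [0,0,0],"jaw": 1},{"slide": [0,0,9],"dr": [0,0,0],"jaw": 1},{"slide": [0,0,9],"dr": [0,0,0],"jaw": 1},{"slide": [1,0,9],"dr": [0,0,0],"jaw": 1},{"slide": [2,0,9],"dr": [0,0,0],"jaw": 1},{"slide": [3,0,9],"dr": [0,0,0],"jaw": 1},{"slide": [4,0,9],"dr": [0,0,0],"jaw": 1},{"slide": [4,0,9],"dr": [0,0,0],"jaw": 1}])

```text
t: 3.75
tool_pos: [0.4904, 0.1312, 0.2698]
orientation: [-3.141, -0.034, -0.0]
force: [-0.7, 0.1, -0.4]
opening: 0.0005
gripper_force: 0.0
```

servo_tool(increments=[{"slide": [0.5,0,0],"dr": [0,0,0],"jaw": 1},{"slide": [1,0,0],"dr": [0,0,0],"jaw": 1},{"slide": [1.5,0,0],"dr": [0,0,0],"jaw": 1},{"slide": [2,0,0],"dr": [0,0,0],"jaw": 1},{"slide": [2,0,0],"dr": [0,0,0],"jaw": 1}])

```text
t: 4.25
tool_pos: [0.4922, 0.1312, 0.2697]
orientation: [3.141, 0.034, -0.0]
force: [-1.0, 0.4, -0.6]
opening: 0.0003
gripper_force: 0.0
```

servo_tool(increments=[{"slide": [0.5,0,0],"dr": [0,0,0],"jaw": 1},{"slide": [1,0,0],"dr": [0,0,0],"jaw": 1},{"slide": [1.5,0,0],"dr": [0,0,0],"jaw": 1},{"slide": [1.5,0,0],"dr": [0,0,0],"jaw": 1}])

```text
t: 4.65
tool_pos: [0.4934, 0.1313, 0.2696]
orientation: [3.141, 0.034, -0.002]
force: [-5.5, -1.0, 3.7]
opening: 0.0004
gripper_force: 2.5
```

servo_tool(increments=[{"slide": [0.5,0,0],"dr": [0,0,0],"jaw": 1},{"slide": [1,0,0],"dr": [0,0,0],"jaw": 1},{"slide": [1,0,0],"dr": [0,0,0],"jaw": 1}])

```text
t: 4.95
tool_pos: [0.4946, 0.1313, 0.2697]
orientation: [3.141, 0.034, -0.001]
force: [-3.9, -0.2, 2.0]
opening: 0.0004
gripper_force: 2.1
```

servo_tool(increments=[{"slide": [0.5,0,0],"dr": [0,0,0],"jaw": 1},{"slide": [1,0,0],"dr": [0,0,0],"jaw": 1},{"slide": [1,0,0],"dr": [0,0,0],"jaw": 1}])

```text
t: 5.25
tool_pos: [0.4958, 0.1313, 0.2697]
orientation: [-3.141, -0.034, 0.0]
force: [-2.7, -0.2, 1.6]
opening: 0.0002
gripper_force: 1.7
```

servo_tool(increments=[{"slide": [0.5,0,0],"dr": [0,0,0],"jaw": 1},{"slide": [1,0,0],"dr": [0,0,0],"jaw": 1},{"slide": [1.5,0,0],"dr": [0,0,0],"jaw": 1},{"slide": [1.5,0,0],"dr": [0,0,0],"jaw": 1}])

```text
t: 5.65
tool_pos: [0.4973, 0.1314, 0.2697]
orientation: [-3.141, -0.034, -0.0]
force: [-3.5, -0.0, 1.2]
opening: 0.0006
gripper_force: 1.7
```

servo_tool(increments=[{"slide": [0.5,0,0],"dr": [0,0,0],"jaw": 1},{"slide": [1,0,0],"dr": [0,0,0],"jaw": 1},{"slide": [1.5,0,0],"dr": [0,0,0],"jaw": 1},{"slide": [1.5,0,0],"dr": [0,0,0],"jaw": 1}])

```text
t: 6.05
tool_pos: [0.4989, 0.1314, 0.2697]
orientation: [-3.141, -0.034, -0.001]
force: [-1.5, 0.4, -1.3]
opening: 0.0003
gripper_force: 0.6
```

servo_tool(increments=[{"slide": [0.5,0,0],"dr": [0,0,0],"jaw": 1},{"slide": [1,0,0],"dr": [0,0,0],"jaw": 1},{"slide": [1.5,0,0],"dr": [0,0,0],"jaw": 1},{"slide": [2,0,0],"dr": [0,0,0],"jaw": 1},{"slide": [2.5,0,0],"dr": [0,0,0],"jaw": 1},{"slide": [3,0,0],"dr": [0,0,0],"jaw": 1},{"slide": [3,0,0],"dr": [0,0,0],"jaw": 1}])

```text
t: 6.75
tool_pos: [0.5019, 0.1315, 0.2699]
orientation: [-3.141, -0.034, -0.001]
force: [0.1, 0.8, -0.4]
opening: 0.0005
gripper_force: 0.0
```

```bash
python3 - <<'E'
from h import *
s=read_state(); print(s["tool_pos"],s["force"])
im,d=read_camera("wrist"); cv2.imwrite("pics/w3.png",cv2.resize(im[...,::-1][100:400,130:530],None,fx=2,fy=2))
E
```

```text
[0.5019314  0.13146536 0.26993042] [ 0.0589317   0.79471802 -0.40084087]
```

View pics/w3.png

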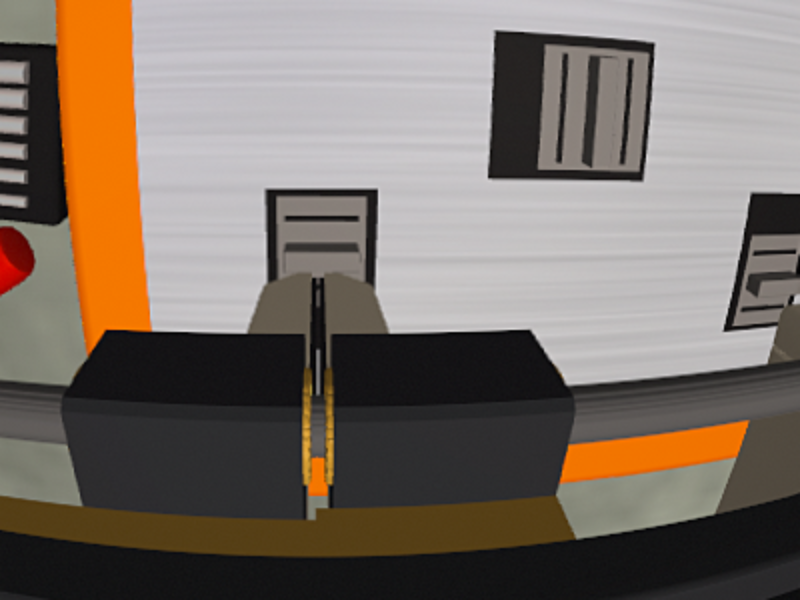

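The left slide has snapped on: the dark gap at its far end, (320,193), is nearly gone. I'll nudge it gently to confirm it's at its stop.

servo_tool(increments=[{"slide": [1,0,0],"dr": [0,0,0],"jaw": 1},{"slide": [1.5,0,0],"dr": [0,0,0],"jaw": 1},{"slide": [2,0,0],"dr": [0,0,0],"jaw": 1},{"slide": [2.5,0,0],"dr": [0,0,0],"jaw": 1},{"slide": [2.5,0,0],"dr": [0,0,0],"jaw": 1}])

```text
t: 7.3
tool_pos: [0.5043, 0.1315, 0.2697]
orientation: [-3.141, -0.034, 0.0]
force: [-0.5, -0.7, -0.6]
opening: 0.0006
gripper_force: 0.0
```

servo_tool(increments=[{"slide": [0.5,0,0],"dr": [0,0,0],"jaw": 1},{"slide": [1,0,0],"dr": [0,0,0],"jaw": 1},{"slide": [1,0,0],"dr": [0,0,0],"jaw": 1}])

```text
t: 7.6
tool_pos: [0.5048, 0.1315, 0.2696]
orientation: [3.141, 0.034, -0.003]
force: [-5.7, 0.5, 4.9]
opening: 0.0005
gripper_force: 2.8
```

That's the stop: 12 mm from first contact. I'll back off, lift, and go 150 mm to the right lock slide.

servo_tool(increments=[{"slide": [-3,0,0],"dr": [0,0,0],"jaw": 1},{"slide": [-8,0,0],"dr": [0,0,0],"jaw": 1},{"slide": [-16,0,-10],"dr": [0,0,0],"jaw": 1},{"slide": [-16,0,-18],"dr": [0,0,0],"jaw": 1},{"slide": [-16.5,40,-18],"dr": [0,0,0],"jaw": 1},{"slide": [-16.5,80,-18],"dr": [0,0,0],"jaw": 1},{"slide": [-16.5,120,-18],"dr": [0,0,0],"jaw": 1},{"slide": [-16.5,150,-18],"dr": [0,0,0],"jaw": 1},{"slide": [-16.5,150,-16],"dr": [0,0,0],"jaw": 1},{"slide": [-16.5,150,-8],"dr": [0,0,0],"jaw": 1},{"slide": [-16.5,150,-2],"dr": [0,0,0],"jaw": 1},{"slide": [-16.5,150,0],"dr": [0,0,0],"jaw": 1},{"slide": [-16.5,150,0],"dr": [0,0,0],"jaw": 1}])

```text
t: 8.9
tool_pos: [0.4918, -0.0178, 0.2691]
orientation: [-3.141, -0.037, 0.002]
force: [-0.3, -0.3, 0.2]
opening: 0.0004
gripper_force: 0.0
```

servo_tool(increments=[{"slide": [0.5,0,0],"dr": [0,0,0],"jaw": 1},{"slide": [1,0,0],"dr": [0,0,0],"jaw": 1},{"slide": [1.5,0,0],"dr": [0,0,0],"jaw": 1},{"slide": [2,0,0],"dr": [0,0,0],"jaw": 1},{"slide": [2,0,0],"dr": [0,0,0],"jaw": 1}])

```text
t: 9.4
tool_pos: [0.4941, -0.0188, 0.2698]
orientation: [3.141, 0.034, 0.0]
force: [0.3, 0.1, -0.3]
opening: 0.0005
gripper_force: 0.0
```

servo_tool(increments=[{"slide": [0.5,0,0],"dr": [0,0,0],"jaw": 1},{"slide": [1,0,0],"dr": [0,0,0],"jaw": 1},{"slide": [1.5,0,0],"dr": [0,0,0],"jaw": 1},{"slide": [2,0,0],"dr": [0,0,0],"jaw": 1},{"slide": [2,0,0],"dr": [0,0,0],"jaw": 1}])

```text
t: 9.9
tool_pos: [0.4958, -0.0187, 0.2697]
orientation: [3.141, 0.034, -0.002]
force: [-4.8, -1.0, 3.8]
opening: 0.0003
gripper_force: 2.4
```

servo_tool(increments=[{"slide": [0.5,0,0],"dr": [0,0,0],"jaw": 1},{"slide": [1,0,0],"dr": [0,0,0],"jaw": 1},{"slide": [1,0,0],"dr": [0,0,0],"jaw": 1}])

```text
t: 10.2
tool_pos: [0.4968, -0.0187, 0.2696]
orientation: [3.141, 0.034, -0.001]
force: [-5.4, 0.5, 3.4]
opening: 0.0008
gripper_force: 2.3
```

servo_tool(increments=[{"slide": [0.5,0,0],"dr": [0,0,0],"jaw": 1},{"slide": [1,0,0],"dr": [0,0,0],"jaw": 1},{"slide": [1,0,0],"dr": [0,0,0],"jaw": 1}])

```text
t: 10.5
tool_pos: [0.4981, -0.0187, 0.2697]
orientation: [3.141, 0.034, 0.0]
force: [-3.6, 0.2, 1.2]
opening: 0.0006
gripper_force: 1.5
```

It yields freely, with the force falling as it moves, so I'll carry it through.

servo_tool(increments=[{"slide": [0.5,0,0],"dr": [0,0,0],"jaw": 1},{"slide": [1,0,0],"dr": [0,0,0],"jaw": 1},{"slide": [1.5,0,0],"dr": [0,0,0],"jaw": 1},{"slide": [2,0,0],"dr": [0,0,0],"jaw": 1},{"slide": [2,0,0],"dr": [0,0,0],"jaw": 1}])

```text
t: 11.0
tool_pos: [0.5002, -0.0186, 0.2697]
orientation: [-3.141, -0.034, -0.001]
force: [-1.0, 0.0, -0.4]
opening: 0.0006
gripper_force: 0.5
```

servo_tool(increments=[{"slide": [0.5,0,0],"dr": [0,0,0],"jaw": 1},{"slide": [1,0,0],"dr": [0,0,0],"jaw": 1},{"slide": [1.5,0,0],"dr": [0,0,0],"jaw": 1},{"slide": [2,0,0],"dr": [0,0,0],"jaw": 1},{"slide": [2.5,0,0],"dr": [0,0,0],"jaw": 1},{"slide": [2.5,0,0],"dr": [0,0,0],"jaw": 1}])

```text
t: 11.6
tool_pos: [0.5028, -0.0185, 0.2699]
orientation: [-3.141, -0.034, -0.001]
force: [0.1, 0.6, 0.4]
opening: 0.0004
gripper_force: 0.0
```

servo_tool(increments=[{"slide": [1,0,0],"dr": [0,0,0],"jaw": 1},{"slide": [2,0,0],"dr": [0,0,0],"jaw": 1},{"slide": [3,0,0],"dr": [0,0,0],"jaw": 1},{"slide": [3.5,0,0],"dr": [0,0,0],"jaw": 1},{"slide": [4,0,0],"dr": [0,0,0],"jaw": 1},{"slide": [4,0,0],"dr": [0,0,0],"jaw": 1}])

```text
t: 12.2
tool_pos: [0.5066, -0.0185, 0.2697]
orientation: [-3.141, -0.034, -0.0]
force: [0.9, -0.1, -0.3]
opening: 0.0008
gripper_force: 0.0
```

servo_tool(increments=[{"slide": [0.5,0,0],"dr": [0,0,0],"jaw": 1},{"slide": [1,0,0],"dr": [0,0,0],"jaw": 1},{"slide": [1,0,0],"dr": [0,0,0],"jaw": 1}])

```text
t: 12.5
tool_pos: [0.5073, -0.0184, 0.2696]
orientation: [-3.141, -0.034, 0.002]
force: [-3.3, 0.1, 0.9]
opening: 0.0005
gripper_force: 1.6
```

Both locks are across. Now to the right side of the arming ridge.

servo_tool(increments=[{"slide": [-3,0,0],"dr": [0,0,0],"jaw": 1},{"slide": [-6,0,-4],"dr": [0,0,0],"jaw": 1},{"slide": [-6,0,-22],"dr": [0,0,0],"jaw": 1},{"slide": [-6,0,-24],"dr": [0,0,0],"jaw": 1},{"slide": [20,-25,-24],"dr": [0,0,0],"jaw": 1},{"slide": [45,-44,-24],"dr": [0,0,0],"jaw": 1},{"slide": [52,-48,-24],"dr": [0,0,0],"jaw": 1},{"slide": [52,-48,-22],"dr": [0,0,0],"jaw": 1},{"slide": [52,-48,-10],"dr": [0,0,0],"jaw": 1},{"slide": [52,-48,-6],"dr": [0,0,0],"jaw": 1},{"slide": [52,-48,-6],"dr": [0,0,0],"jaw": 1}])

```text
t: 13.6
tool_pos: [0.5572, 0.0301, 0.2739]
orientation: [-3.141, -0.033, 0.005]
force: [-0.0, -0.1, 0.9]
opening: 0.0005
gripper_force: 0.0
```

```bash
python3 - <<'E'
from h import *
s=read_state(); print(s["tool_pos"],s["force"])
ims=[read_camera("wrist")[0][...,::-1][100:400,100:500], cv2.resize(read_camera("side")[0][...,::-1][150:280,220:345],None,fx=2.4,fy=2.4)]
a=np.zeros((312,702,3),np.uint8); a[:300,:400]=ims[0]; a[:312,402:702]=ims[1]
cv2.imwrite("pics/w4.png",a)
E
```

```text
[0.55723645 0.03007253 0.27392919] [-2.03164086e-04 -1.09645766e-01  8.67647997e-01]
```

View pics/w4.png

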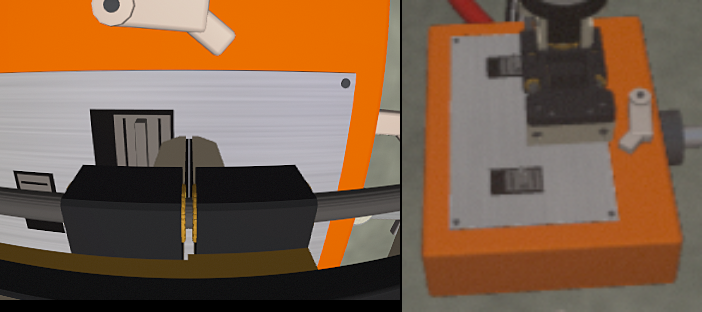

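The fingers, at (188,150), stand to the right of the arming ridge at (140,140), and the right lock shows as across in the side view. I'll lower and push along tool -y.

servo_tool(increments=[{"slide": [0,0,3],"dr": [0,0,0],"jaw": 1},{"slide": [0,0,6],"dr": [0,0,0],"jaw": 1},{"slide": [0,0,6],"dr": [0,0,0],"jaw": 1},{"slide": [0,-1,6],"dr": [0,0,0],"jaw": 1},{"slide": [0,-2,6],"dr": [0,0,0],"jaw": 1},{"slide": [0,-2,6],"dr": [0,0,0],"jaw": 1}])

```text
t: 14.3
tool_pos: [0.5585, 0.0329, 0.2699]
orientation: [-3.141, -0.035, -0.0]
force: [-0.4, -0.5, -0.1]
opening: 0.0009
gripper_force: 0.0
```

servo_tool(increments=[{"slide": [0,-0.5,0],"dr": [0,0,0],"jaw": 1},{"slide": [0,-1,0],"dr": [0,0,0],"jaw": 1},{"slide": [0,-1.5,0],"dr": [0,0,0],"jaw": 1},{"slide": [0,-1.5,0],"dr": [0,0,0],"jaw": 1}])

```text
t: 14.7
tool_pos: [0.5584, 0.0343, 0.2697]
orientation: [-3.141, -0.034, 0.0]
force: [0.7, -0.3, 0.3]
opening: 0.0003
gripper_force: 0.0
```

servo_tool(increments=[{"slide": [0,-0.5,0],"dr": [0,0,0],"jaw": 1},{"slide": [0,-1,0],"dr": [0,0,0],"jaw": 1},{"slide": [0,-1,0],"dr": [0,0,0],"jaw": 1}])

```text
t: 15.0
tool_pos: [0.5583, 0.0352, 0.2697]
orientation: [-3.141, -0.034, 0.0]
force: [0.5, -0.5, -0.2]
opening: 0.0004
gripper_force: 0.0
```

servo_tool(increments=[{"slide": [0,-0.5,0],"dr": [0,0,0],"jaw": 1},{"slide": [0,-1,0],"dr": [0,0,0],"jaw": 1},{"slide": [0,-1.5,0],"dr": [0,0,0],"jaw": 1},{"slide": [0,-1.5,0],"dr": [0,0,0],"jaw": 1}])

```text
t: 15.4
tool_pos: [0.5583, 0.0367, 0.2697]
orientation: [-3.141, -0.034, 0.0]
force: [-0.0, -0.0, -0.4]
opening: 0.0004
gripper_force: 0.0
```

servo_tool(increments=[{"slide": [0,-0.5,0],"dr": [0,0,0],"jaw": 1},{"slide": [0,-1,0],"dr": [0,0,0],"jaw": 1},{"slide": [0,-1.5,0],"dr": [0,0,0],"jaw": 1},{"slide": [0,-1.5,0],"dr": [0,0,0],"jaw": 1}])

```text
t: 15.8
tool_pos: [0.5583, 0.0382, 0.2697]
orientation: [-3.141, -0.034, 0.0]
force: [0.1, 0.2, 0.1]
opening: 0.0005
gripper_force: 0.0
```

servo_tool(increments=[{"slide": [0,-0.5,0],"dr": [0,0,0],"jaw": 1},{"slide": [0,-1,0],"dr": [0,0,0],"jaw": 1},{"slide": [0,-1.5,0],"dr": [0,0,0],"jaw": 1},{"slide": [0,-1.5,0],"dr": [0,0,0],"jaw": 1}])

```text
t: 16.2
tool_pos: [0.5583, 0.0397, 0.2697]
orientation: [-3.141, -0.034, -0.0]
force: [0.2, -0.8, -0.2]
opening: 0.0004
gripper_force: 0.0
```

servo_tool(increments=[{"slide": [0,-0.5,0],"dr": [0,0,0],"jaw": 1},{"slide": [0,-1,0],"dr": [0,0,0],"jaw": 1},{"slide": [0,-1.5,0],"dr": [0,0,0],"jaw": 1},{"slide": [0,-1.5,0],"dr": [0,0,0],"jaw": 1}])

```text
t: 16.6
tool_pos: [0.5582, 0.0412, 0.2697]
orientation: [-3.141, -0.034, 0.0]
force: [-0.5, 0.4, 0.6]
opening: 0.0006
gripper_force: 0.0
```

servo_tool(increments=[{"slide": [0,-0.5,0],"dr": [0,0,0],"jaw": 1},{"slide": [0,-1,0],"dr": [0,0,0],"jaw": 1},{"slide": [0,-1.5,0],"dr": [0,0,0],"jaw": 1},{"slide": [0,-1.5,0],"dr": [0,0,0],"jaw": 1}])

```text
t: 17.0
tool_pos: [0.5582, 0.0424, 0.2698]
orientation: [3.141, 0.034, 0.0]
force: [-0.2, -3.0, 0.9]
opening: 0.0004
gripper_force: 1.0
```

servo_tool(increments=[{"slide": [0,-0.5,0],"dr": [0,0,0],"jaw": 1},{"slide": [0,-1,0],"dr": [0,0,0],"jaw": 1},{"slide": [0,-1,0],"dr": [0,0,0],"jaw": 1}])

```text
t: 17.3
tool_pos: [0.5582, 0.0433, 0.2699]
orientation: [3.14, 0.034, 0.0]
force: [-0.2, -5.2, 0.1]
opening: 0.0004
gripper_force: 2.2
```

Contact is at y ≈ 0.042, with a light force, so I'll go on carefully.

servo_tool(increments=[{"slide": [0,-0.5,0],"dr": [0,0,0],"jaw": 1},{"slide": [0,-1,0],"dr": [0,0,0],"jaw": 1},{"slide": [0,-1,0],"dr": [0,0,0],"jaw": 1}])

```text
t: 17.6
tool_pos: [0.5582, 0.0442, 0.2699]
orientation: [3.14, 0.034, 0.0]
force: [-0.5, -6.6, 1.4]
opening: 0.0004
gripper_force: 2.2
```

servo_tool(increments=[{"slide": [0,-0.5,0],"dr": [0,0,0],"jaw": 1},{"slide": [0,-1,0],"dr": [0,0,0],"jaw": 1},{"slide": [0,-1,0],"dr": [0,0,0],"jaw": 1}])

```text
t: 17.9
tool_pos: [0.5582, 0.0456, 0.2699]
orientation: [3.141, 0.034, 0.0]
force: [-1.0, -3.7, 0.9]
opening: 0.0007
gripper_force: 1.6
```

Over the hump and freeing up, so I'll carry it through.

servo_tool(increments=[{"slide": [0,-0.5,0],"dr": [0,0,0],"jaw": 1},{"slide": [0,-1,0],"dr": [0,0,0],"jaw": 1},{"slide": [0,-1.5,0],"dr": [0,0,0],"jaw": 1},{"slide": [0,-1.5,0],"dr": [0,0,0],"jaw": 1}])

```text
t: 18.3
tool_pos: [0.5581, 0.0475, 0.2698]
orientation: [-3.141, -0.034, -0.0]
force: [-0.6, -0.9, 0.9]
opening: 0.0004
gripper_force: 1.0
```

servo_tool(increments=[{"slide": [0,-0.5,0],"dr": [0,0,0],"jaw": 1},{"slide": [0,-1,0],"dr": [0,0,0],"jaw": 1},{"slide": [0,-1.5,0],"dr": [0,0,0],"jaw": 1},{"slide": [0,-2,0],"dr": [0,0,0],"jaw": 1},{"slide": [0,-2,0],"dr": [0,0,0],"jaw": 1}])

```text
t: 18.8
tool_pos: [0.558, 0.0494, 0.2696]
orientation: [-3.141, -0.034, 0.0]
force: [-1.2, 0.6, -0.6]
opening: 0.0001
gripper_force: 0.0
```

servo_tool(increments=[{"slide": [0,-1,0],"dr": [0,0,0],"jaw": 1},{"slide": [0,-2,0],"dr": [0,0,0],"jaw": 1},{"slide": [0,-3,0],"dr": [0,0,0],"jaw": 1},{"slide": [0,-3.5,0],"dr": [0,0,0],"jaw": 1},{"slide": [0,-4,0],"dr": [0,0,0],"jaw": 1},{"slide": [0,-4,0],"dr": [0,0,0],"jaw": 1}])

```text
t: 19.4
tool_pos: [0.5579, 0.0532, 0.2697]
orientation: [-3.141, -0.034, 0.0]
force: [-0.3, -0.0, -1.4]
opening: 0.0004
gripper_force: 0.0
```

servo_tool(increments=[{"slide": [0,-0.5,0],"dr": [0,0,0],"jaw": 1},{"slide": [0,-1,0],"dr": [0,0,0],"jaw": 1},{"slide": [0,-1,0],"dr": [0,0,0],"jaw": 1}])

```text
t: 19.7
tool_pos: [0.558, 0.0541, 0.2698]
orientation: [3.141, 0.034, 0.0]
force: [0.6, -0.7, -0.8]
opening: 0.0002
gripper_force: 0.3
```

servo_tool(increments=[{"slide": [0,-0.4,0],"dr": [0,0,0],"jaw": 1},{"slide": [0,-0.8,0],"dr": [0,0,0],"jaw": 1},{"slide": [0,-0.8,0],"dr": [0,0,0],"jaw": 1}])

```text
t: 20.0
tool_pos: [0.558, 0.0546, 0.2698]
orientation: [3.141, 0.034, 0.0]
force: [-0.2, -4.6, 1.3]
opening: 0.0004
gripper_force: 1.8
```

servo_tool(increments=[{"slide": [0,3,0],"dr": [0,0,0],"jaw": 1},{"slide": [0,6,-2],"dr": [0,0,0],"jaw": 1},{"slide": [0,6,-20],"dr": [0,0,0],"jaw": 1},{"slide": [0,6,-50],"dr": [0,0,0],"jaw": 1},{"slide": [-40,6,-90],"dr": [0,0,0],"jaw": 1},{"slide": [-80,6,-130],"dr": [0,0,0],"jaw": 1},{"slide": [-80,6,-135],"dr": [0,0,0],"jaw": 1},{"slide": [-80,6,-135],"dr": [0,0,0],"jaw": 1},{"slide": [-80,6,-135],"dr": [0,0,0],"jaw": 1}])

```text
t: 20.9
tool_pos: [0.4783, 0.0472, 0.4046]
orientation: [-3.141, -0.034, -0.002]
force: [-0.7, -0.1, -0.4]
opening: 0.0004
gripper_force: 0.0
```

```bash
python3 - <<'E'
from h import *
P=camera_params("wrist"); s=read_state(); print(s["t"],s["tool_pos"],s["force"])
im,d=read_camera("wrist"); cv2.imwrite("pics/w5.png",cv2.resize(im[...,::-1],None,fx=1.42,fy=1.42))
c=cloud("wrist",d,P)
m=(c[...,2]>.0874)&(c[...,2]<.0944)&(abs(c[...,1]-.055)<.115)&(c[...,0]>.46)&(c[...,0]<.6)
n,l,st,ce=cv2.connectedComponentsWithStats(m.astype(np.uint8))
for i in range(1,n):
    if st[i,4]>15: print((np.array(cv2.minAreaRect(c[l==i][:,:2].astype(np.float32)*1000)[0])).round(1),st[i,4])
E
```

```text
20.9 [0.4782814  0.04722175 0.40458572] [-0.71964587 -0.13970182 -0.35774416]
[556.9  68.5] 227
[515.7 130.3] 133
[518.5 -18.9] 146
```

View pics/w5.png

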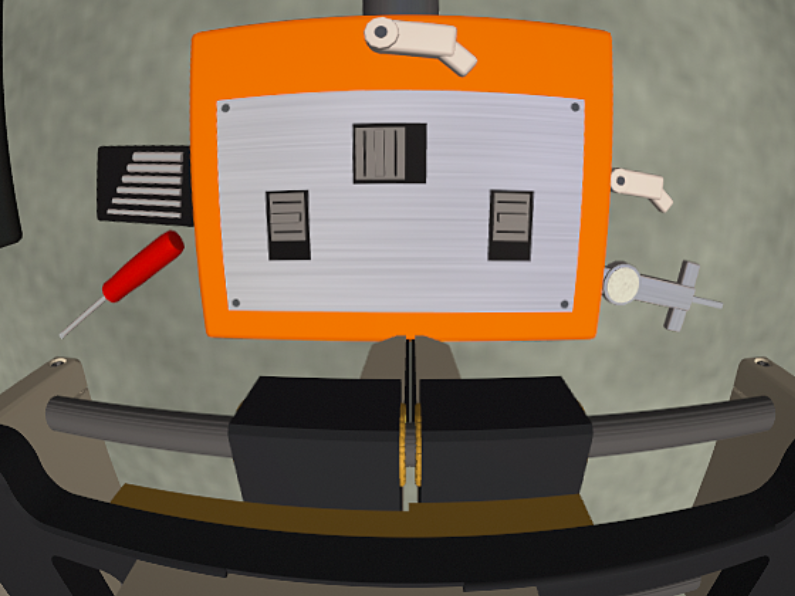

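All three slides are across. The lock ridges at (288,217) and (511,217) moved about 12 mm, and the arming ridge at (385,154) moved about 11.5 mm to the left. The bystanders haven't moved.

```bash
python3 -c "from plant import *; print(close_job())"
```

```text
the job is handed in; nothing more can be done
None
```

The job is handed in at about 21 s: left lock, right lock, then arming slide all pushed fully across to their stops with no sampled force above 7 N, nothing else on the bench moved and the arm clear.

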